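# Index the bench magnifier over the coin dish

### The arm

A 6-joint arm with a two-finger parallel gripper is mounted at the origin on a cart in front of the work surface, level with it; the furniture and walls round the work are solid. World frame = base frame: x ahead of the robot, y to its left, z up, the work surface at z = 0. Lengths are in m, angles in rad, forces in N, time in s.
With the tool pointing down it reaches from about 0.375 to 0.9 m from the base axis. Payload 3.1 kg.
Tool frame: the origin (TCP) lies at the very end of the fingers, on their centre line; the grasp point (between the pads) lies 19 mm behind it; z points along the fingers, y is the line along which they close (so a half turn about z gives the same grasp; the last joint's range is limited). The gripper opens to 87 mm and grips with 3 to 60 N. Pads are 19 mm wide; open, the fingers measure 117 mm over their backs; the gripper's body (75 mm by 190 mm) begins 51 mm behind the grasp point.
Start: joints at [0.949, 0.527, 1.433, -0, 1.181, -0.178], TCP at [0.268, 0.564, 0.223] pointing down, gripper open.
Joint ranges: [-3.08, 3.08], [-0.75, 2.2], [0.22, 2.44], [-1.43, 4.57], [0, 2.65], [-2.85, 2.85]. Speed limits (rad/s): [2.79, 2.79, 3.14, 3.14, 3.14, 3.14].

### API

Orientations are given as a unit quaternion [x, y, z, w].
In Python, from rig import status, viewer, robot gives the robot as it stands.
- The arm moves only by the tool arm_command, never from a script. Its arguments are lists of equal length, an entry for each row: "delta_rot": the turn, a rotation vector about the tool's x, y, z in degrees, a list of three; "delta_pos": the shift along the tool's x, y, z in m, a list of three; "gripper": the closure, from -1 (fully open) to 1 (shut). In form: {"delta_rot": [[rx, ry, rz], ...], "delta_pos": [[dx, dy, dz], ...], "gripper": [gripper, ...]}. A call has 1 to 12 rows; each row is the pose to reach, as a shift and turn from the pose commanded when the call began, along the tool's axes at that moment; what a row does not reach only later rows make up. A row lasts 1/12 s, in which the tool goes at most 41.7 mm and 7.16 degrees, less where a joint would pass 70% of its speed; a pose out of reach is approached as far as the arm can. A call with a gripper value outside its range is refused whole. The fingers move at their own pace and stop on an object; "grip_force" is the grip in N (left out, the last holds). Time passes only in rows, so rows that repeat a pose let the fingers close. It gives the time, the measured TCP pose, the force, the opening and the grip force at its end, in the units of the state.
- status.get_obs(): the state, without advancing time (a new reading comes with each control period).
- viewer.camera(name): name is "side" or "top"; returns a dict with "pixels" (400x640x3 uint8, blue, green, red), "fx", "fy", "cx", "cy" (pixels), "pose" (4x4, takes a point from camera to world coordinates). Camera axes: x right, y down, z forward; pixel columns grow to the right and rows downward; lengths in m; the calibration is good to about 2 mm. A picture is of the moment at which its call begins. There is no depth.
- robot.hand_in(): hands the job in; it is judged then, once.
The state is a dict: "time": time; "q": joint angles; "joint_velocities": joint speeds; "joint_torque": joint torques, N m; "position": TCP position; "tool_rot": TCP orientation; "ft_force": force on the tool from outside, world axes, zero at the start; "moment": the same for the moment, N m; "grip_width": finger opening in m; "grip_force": force on a finger pad.
Only numpy, scipy, OpenCV 4.12 (cv2) and the standard library are available. Lean on these libraries where they do the work, as an engineer would, in place of code of your own. Each camera call takes 0.05 s, during which the arm holds its last target. There are 200 camera calls.

### The job

The swing arm of the bench magnifier is locked in the middle hole of its index plate. Hook a fingertip under the pull ring, lift the spring index pin, swing the arm one hole towards the glass dish so that the lens stands over the dish, and let the pin drop fully home in that hole. Do it gently with the fingertip only, without pinching the ring, and leave the dish, the slips and the small tools lying where they are; finish clear of everything.

Things in the scene. Friction and masses are not known exactly. Their poses are not given: they have to be found in the camera images.
- stand: Magnifier stand, fixed: base plate 170 x 130 x 16 mm, column (134 mm high), steel sector plate (index plate, 88 to 98 mm above the desk, outer radius 142 mm) with five holes 24 degrees (0.419 rad) apart at 120 mm from the column's axis. Origin: on that axis at desk height; x points through the middle hole, away from the robot give or take 19 degrees; z up.
- swing_arm (a joint): Arm angle about the column's upright axis, rad: 0 = middle hole, +0.419 one hole left (counter-clockwise from above), -0.419 one hole right, stops at +-0.98. Stays where left (0.12 N m of friction); locked while the pin is in a hole (play +-0.007). A bar 28 mm wide, 101 to 117 mm above the desk.
- index_pin (a joint): Lift of the spring index pin, m, straight up: 0 = fully home; from 0.0105 it is out of the hole and can ride on the plate; hard stop at 0.024. The spring presses down with 6 N at 0, 11.5 N at the stop. Pin 10 mm thick; its round nose finds a hole from about 3 mm off. It sits on the arm, 120 mm from the column's axis.
- pull_ring (a point): Centre of the round steel pull ring on the pin: wire 7 mm, inside diameter 48 mm. Fixed on the pin. Axes: x outward along the arm, y across, z up. The ring's plane holds y; its top leans 35 degrees outward, so a finger pointing outward and 35 to 45 degrees down passes through. Its foot, on the pin's axis, is 16 mm inward and 23 mm below this point; a 25 mm sleeve stands below it.
- lens (a point): Centre of the underside of the round lens head at the arm's outer end, 225 mm from the column's axis: black frame 112 mm across, 16 mm high, underside 101 mm above the desk.
- glass_dish: Shallow round glass dish, 68 mm across, 13 mm high, with a coin in it, loose; one hole to the left or right of where the lens stands at first. Origin: centre of its underside.
- label_slips: Banded stack of paper slips, 51 x 73 x 16 mm, loose, on the side opposite to the dish; leave alone. Origin: centre of its underside.
- loupe: Black eye loupe, 41 mm across, 30 mm high, loose; leave alone. Origin: centre of its underside.
- tweezers: Steel tweezers, 128 mm long, lying loose; leave alone. Origin: centre of its underside.
- flat_brush: Flat dusting brush, 192 mm long, lying loose; leave alone. Origin: centre of its underside.
- dental_pick: Steel pick, 163 mm long, lying loose to the right; leave alone. Origin: centre of its underside.
- ring_near: The robot-side face of the pull ring's wire, with its outer rim. A finger hooked through the ring bears only on the wire's inside, not on this; pressing hard on near and far face at once, as in a pinch, is not allowed. Origin and axes: on the pin's axis, level with the index plate's top when the pin is home.
- ring_far: The lens-side face of the pull ring's wire, with its outer rim. A finger hooked through the ring bears only on the wire's inside, not on this; pressing hard on near and far face at once, as in a pinch, is not allowed. Origin and axes: on the pin's axis, level with the index plate's top when the pin is home.
Mind the look-alikes: they are no part of the job. Of the things like the glass_dish, leave any that is blue; of the rest the smaller one is meant.

How it is judged:
On the way:
1. a finger lifts the index pin clear of the middle hole by its ring, with the arm still there (value of joint index_pin above 0.0112 m and contact force between the fingers and index_pin above 1 N and value of joint swing_arm between -0.2 and 0.2 rad), for 0.1 s.
At the end, for the whole second after the job is handed in: The index pin is fully home (lift under 2 mm) in the next hole on the dish's side (arm within 0.03 rad of +-0.419), the lens centre lies within 35 mm of the dish's centre seen from above, the dish is within 10 mm of where it stood and at rest (value of joint index_pin below 0.002 m and (value of joint swing_arm between 0.389 and 0.449 rad or value of joint swing_arm between -0.449 and -0.389 rad) and horizontal distance between lens and glass_dish below 0.035 m and distance of glass_dish from where it was at the start of the episode below 0.01 m and linear speed of glass_dish below 0.02 m/s); the robot touches nothing.
It fails at once if the ring is pinched (near and far face of its wire pressed at once) (contact force between the fingers and ring_near above 6 N and contact force between the fingers and ring_far above 6 N).
It fails at once if the ring is forced (over 40 N) (contact force between the fingers and index_pin above 40 N).
It fails at once if the dish is lifted or pushed away (distance of glass_dish from where it was at the start of the episode above 0.015 m).
It fails at once if slips or small tools are lifted or pushed away (distance of any of label_slips, loupe, tweezers, flat_brush, dental_pick from where it was at the start of the episode above 0.02 m).
It also fails if it takes over 48 s, if anything falls off the work surface, if the arm or the gripper's body presses on something with over 40 N, if the wrist force passes 120 N, or if a joint passes its speed limit or range.

## Working session

There is one attempt and no reset: what is moved stays moved. The work goes in short steps, Python scripts to look and compute and a tool call to move; the robot and the scene stay as the last step left them, time stands still between calls to the robot, and variables do not carry over. Pictures are saved under pics/ and viewed, at most 12 in all, crops included, and the job is handed in when it is done.

Besides the shell and the picture viewer there is one more tool, called after "Request:" as name(argument=value, ...) on one line, values as JSON. arm_command: Moves the arm, as the interface text tells. Its arguments: {"type":"object","properties":{"delta_rot":{"type":"array","items":{"type":"array","items":{"type":"number"}}},"delta_pos":{"type":"array","items":{"type":"array","items":{"type":"number"}}},"gripper":{"type":"array","items":{"type":"number"}},"grip_force":{"type":"number"}},"required":["delta_rot","delta_pos","gripper"]}

```bash
mkdir -p pics; ls; python3 - <<'E'
from rig import status, viewer
import cv2,numpy as np
o=status.get_obs(); print(o)
for n in("top","side"):
    c=viewer.camera(n); cv2.imwrite(f"pics/{n}0.png",c["pixels"]); print(n,c["fx"],c["fy"],c["cx"],c["cy"],np.round(c["pose"],4).tolist())
    np.savez(f"pics/{n}0.npz",**c)
E
```

```text
pics
{'time': 0.0, 'q': array([ 9.48486666e-01,  5.28467432e-01,  1.43388822e+00,  5.11050872e-06,
        1.18135084e+00, -1.78489256e-01]), 'joint_velocities': array([ 0.00109128,  0.00083519, -0.00011677,  0.00079814, -0.00013574,
        0.00178775]), 'joint_torque': array([-8.51471623e-05, -4.40047038e+01, -1.76593870e+01,  6.33276463e-02,
        5.84641483e-02, -1.87565424e-04]), 'position': array([0.26791468, 0.56387676, 0.22157531]), 'tool_rot': array([ 2.20094211e-01,  9.75478048e-01, -9.72401865e-04, -4.14148693e-04]), 'ft_force': array([-0.18344595,  0.4138531 ,  0.13880153]), 'moment': array([-0.00226376, -0.0259314 ,  0.04394243]), 'grip_force': 0.0, 'grip_width': 0.08695226859257993}
top 376.07480620326265 376.07480620326265 314.81565872274984 201.8370802723761 [[-0.0053, -0.9957, 0.0927, 0.5047], [-0.9998, 0.0072, 0.0199, -0.0328], [-0.0205, -0.0926, -0.9955, 1.2632], [0.0, 0.0, 0.0, 1.0]]
side 378.1804491183193 378.1804491183193 320.6746032416324 199.83674322741277 [[-0.9922, -0.0235, 0.1228, 0.4557], [-0.1227, 0.3697, -0.921, 1.1424], [-0.0237, -0.9289, -0.3697, 0.5763], [0.0, 0.0, 0.0, 1.0]]
```

View pics/top0.png

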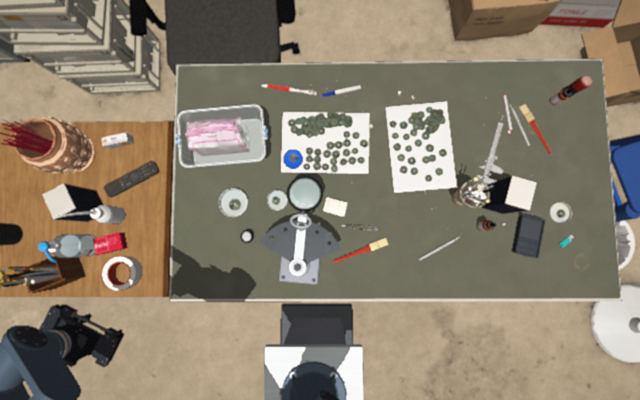

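View pics/side0.png

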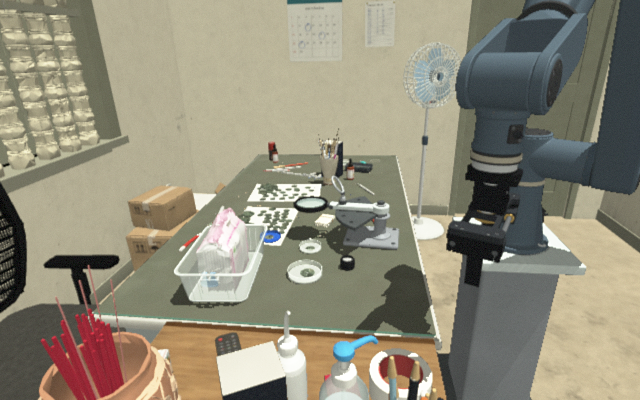

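The top view shows the lens at (305,192), the arm running to the column near (298,265), and the slips at (336,207). There are four dish candidates: large clear (233,202), small clear (277,200), blue (292,158), and far right (560,212). The small clear one at (277,200) fits: it isn't blue, it's smaller than (233,202), and it sits one hole to the left, opposite the slips. I'll confirm it in an enlarged crop.

```bash
python3 - <<'E'
import cv2,numpy as np
t=cv2.imread("pics/top0.png")[145:295,205:405]; s=cv2.imread("pics/side0.png")[165:285,260:420]
cv2.imwrite("pics/ct.png",cv2.resize(t,None,fx=4,fy=4,interpolation=cv2.INTER_CUBIC))
cv2.imwrite("pics/cs.png",cv2.resize(s,None,fx=5,fy=5,interpolation=cv2.INTER_CUBIC))
E
```

```text
(no output)
```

View pics/ct.png

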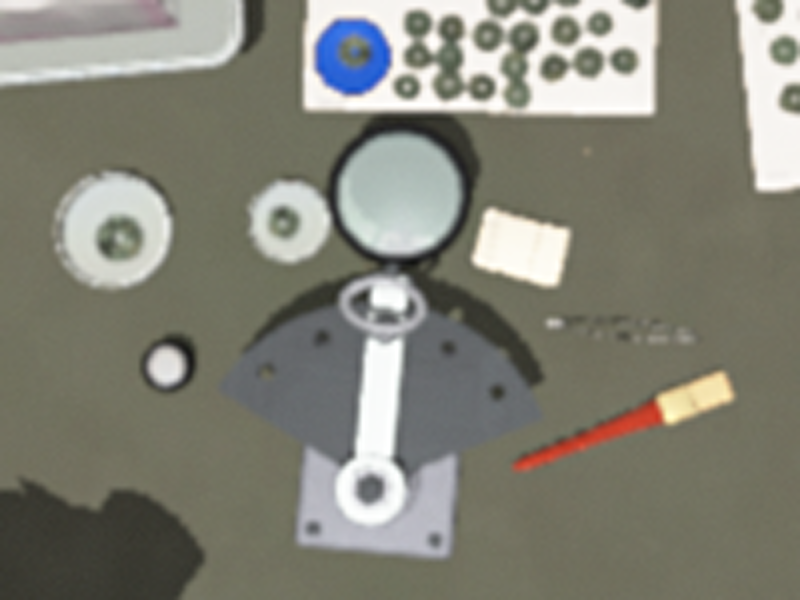

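View pics/cs.png

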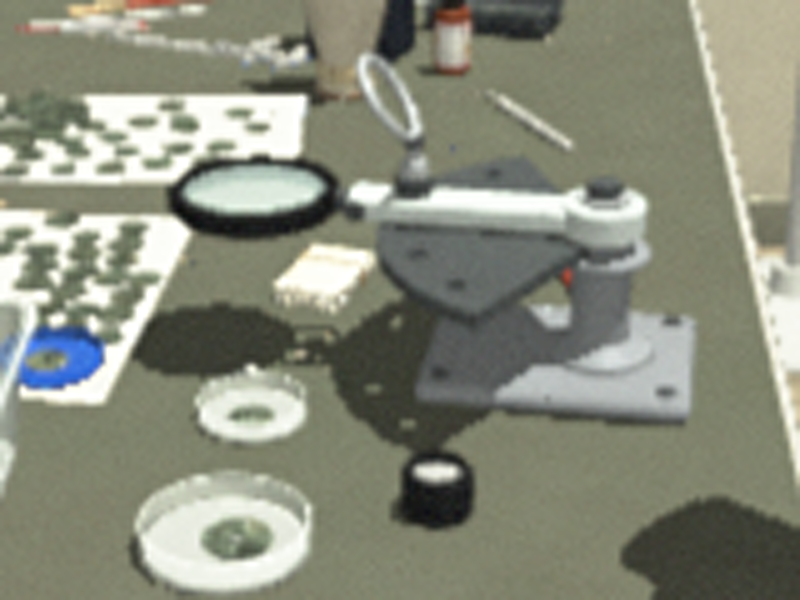

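The crops confirm the small clear dish at top (277,200), next to the lens on the left; the blue one and the big one are excluded. The ring shows at top (301,221) and side (338,184).

```bash
cat > h.py <<'E'
import numpy as np,cv2
def ray(c,u,v):
    T=np.array(c["pose"]);d=T[:3,:3]@np.array([(u-c["cx"])/c["fx"],(v-c["cy"])/c["fy"],1]);return T[:3,3],d/np.linalg.norm(d)
def plane(c,u,v,z):
    o,d=ray(c,u,v);return o+d*(z-o[2])/d[2]
def tri(a,b):
    (o1,d1),(o2,d2)=a,b
    s,t=np.linalg.lstsq(np.c_[d1,-d2],o2-o1,rcond=None)[0]
    p,q=o1+s*d1,o2+t*d2;return (p+q)/2,np.linalg.norm(p-q)
def ct(X,Y):return 205+(X+.5)/4-.5,145+(Y+.5)/4-.5
def cs(X,Y):return 260+(X+.5)/5-.5,165+(Y+.5)/5-.5
E
python3 - <<'E'
from h import *
np.set_printoptions(precision=4,suppress=True)
T=dict(np.load("pics/top0.npz"));S=dict(np.load("pics/side0.npz"))
print("lens",plane(T,*ct(400,196),.117), tri(ray(T,*ct(400,194)),ray(S,*cs(255,189))))
print("col",plane(T,*ct(371,488),.134), tri(ray(T,*ct(371,488)),ray(S,*cs(606,187))))
print("ring",tri(ray(T,*ct(383,304)),ray(S,*cs(388,97))))
# holes on plate z=.098
for h in((321,338),(266,371),(448,348),(498,391)):print("hole",plane(T,*ct(*h),.098))
print("dish",plane(T,*ct(289,222),.005),plane(S,*cs(252,408),.005))
print("loupe",plane(T,*ct(167,367),.03))
# fit axis from holes
P=np.array([plane(T,*ct(*h),.098)[:2] for h in((266,371),(321,338),(448,348),(498,391))])
ang=np.radians([48,24,-24,-48])
from scipy.optimize import least_squares
f=lambda p:(np.c_[p[0]+.12*np.cos(p[2]+ang),p[1]+.12*np.sin(p[2]+ang)]-P).ravel()
r=least_squares(f,[.3,0,0]);print(r.x,r.fun)
E
```

```text
lens [0.637  0.0212 0.117 ] (array([0.6384, 0.0212, 0.1166]), np.float64(0.0003479253324949277))
col [0.4169 0.0426 0.134 ] (array([0.4156, 0.0427, 0.1324]), np.float64(0.002249098068959445))
ring (array([0.5509, 0.0305, 0.1846]), np.float64(0.000716570951520335))
hole [0.529  0.0837 0.098 ]
hole [0.5038 0.1262 0.098 ]
hole [ 0.5208 -0.0146  0.098 ]
hole [ 0.4875 -0.0529  0.098 ]
dish [0.6286 0.1201 0.005 ] [0.6306 0.1104 0.005 ]
loupe [0.5075 0.2168 0.03  ]
[ 0.4157  0.044  -0.0884] [-0.0003 -0.0005  0.0002 -0.0008 -0.0002  0.0003  0.0003  0.001 ]
```

```bash
cat >> h.py <<'E'
from scipy.spatial.transform import Rotation as R
AX=np.array([.4157,.044]);Y0=-.0884
def tool(yaw,pit):
    c,s=np.cos(pit),np.sin(pit);z=np.array([np.cos(yaw)*c,np.sin(yaw)*c,-s]);y=np.array([-np.sin(yaw),np.cos(yaw),0])
    return R.from_matrix(np.c_[np.cross(y,z),y,z])
def delta(Rc,pc,Rt,pt):
    return np.round((Rc.inv()*Rt).as_rotvec(degrees=True),1).tolist(),np.round(Rc.inv().apply(np.array(pt)-pc),4).tolist()
def ringc(yaw,z=.1846):return np.array([AX[0]+.136*np.cos(yaw),AX[1]+.136*np.sin(yaw),z])
E
python3 - <<'E'
from h import *
from rig import status
o=status.get_obs();Rt=tool(Y0,np.radians(38));n=Rt.as_matrix()[:,2]
pt=ringc(Y0)-.12*n+[0,0,.06];print(pt,delta(R.from_quat(o["tool_rot"]),o["position"],Rt,pt))
E
```

```text
[0.4569769  0.04034159 0.31847938] ([-9.3, -51.5, -18.9], [-0.3955, -0.3919, -0.0962])
```

Request:
arm_command(delta_rot=[[-9.3,-51.5,-18.9],[-9.3,-51.5,-18.9],[-9.3,-51.5,-18.9],[-9.3,-51.5,-18.9],[-9.3,-51.5,-18.9],[-9.3,-51.5,-18.9],[-9.3,-51.5,-18.9],[-9.3,-51.5,-18.9],[-9.3,-51.5,-18.9],[-9.3,-51.5,-18.9],[-9.3,-51.5,-18.9],[-9.3,-51.5,-18.9]], delta_pos=[[-0.03,-0.03,-0.02],[-0.06,-0.06,-0.03],[-0.1,-0.1,-0.04],[-0.13,-0.13,-0.05],[-0.16,-0.16,-0.06],[-0.2,-0.2,-0.07],[-0.23,-0.23,-0.08],[-0.26,-0.26,-0.09],[-0.3,-0.3,-0.096],[-0.33,-0.33,-0.096],[-0.36,-0.36,-0.096],[-0.3955,-0.3919,-0.096]], gripper=[1,1,1,1,1,1,1,1,1,1,1,1], grip_force=5)

```text
time: 1.1
position: [0.4173, 0.1461, 0.3395]
tool_rot: [0.039, 0.9, -0.019, 0.433]
ft_force: [1.5, 0.7, 0.3]
grip_width: 0.0144
grip_force: 0.0
```

```bash
python3 - <<'E'
from h import *
from rig import status
o=status.get_obs();Rt=tool(Y0,np.radians(38));n=Rt.as_matrix()[:,2]
pt=ringc(Y0)-.12*n+[0,0,.06];print(pt,o["q"],delta(R.from_quat(o["tool_rot"]),o["position"],Rt,pt))
E
```

```text
[0.4569769  0.04034159 0.31847938] [ 0.2785538  -0.03244451  2.26937764 -1.4302645   0.28561949  0.08821022] ([0.1, -0.6, 0.0], [-0.014, -0.102, 0.0512])
```

```bash
python3 - <<'E'
from h import *
from rig import status
o=status.get_obs();Rt=tool(-.02,np.radians(44));n=Rt.as_matrix()[:,2]
pt=ringc(Y0)-.08*n+[0,0,.01];print(pt,delta(R.from_quat(o["tool_rot"]),o["position"],Rt,pt))
E
```

```text
[0.49363328 0.03314412 0.25017267] ([-2.9, 5.4, -2.5], [0.0162, -0.106, 0.1229])
```

Request:
arm_command(delta_rot=[[-0.5,0.9,-0.4],[-1,1.8,-0.8],[-1.5,2.7,-1.2],[-2,3.6,-1.6],[-2.4,4.5,-2],[-2.9,5.4,-2.5],[-2.9,5.4,-2.5],[-2.9,5.4,-2.5],[-2.9,5.4,-2.5],[-2.9,5.4,-2.5],[-2.9,5.4,-2.5],[-2.9,5.4,-2.5]], delta_pos=[[0.003,-0.018,0.02],[0.006,-0.035,0.04],[0.008,-0.053,0.06],[0.011,-0.07,0.08],[0.014,-0.088,0.1],[0.0162,-0.106,0.123],[0.0162,-0.106,0.123],[0.0162,-0.106,0.123],[0.0162,-0.106,0.123],[0.0162,-0.106,0.123],[0.0162,-0.106,0.123],[0.0162,-0.106,0.123]], gripper=[1,1,1,1,1,1,1,1,1,1,1,1])

```text
time: 2.1
position: [0.4991, 0.0628, 0.2741]
tool_rot: [0.021, 0.927, -0.028, 0.373]
ft_force: [-0.3, -0.7, -0.0]
grip_width: 0.0003
grip_force: 0.0
```

```bash
python3 - <<'E'
from h import *
from rig import status,viewer
o=status.get_obs();Rt=tool(-.02,np.radians(44));n=Rt.as_matrix()[:,2]
Rc=R.from_quat(o["tool_rot"])
print(o["q"],o["position"],o["grip_width"],Rc.as_matrix()[:,2],n)
for k in(.02,-.01,-.02):print(k,delta(Rc,o["position"],Rt,ringc(Y0)-k*n))
S=viewer.camera("side");T=viewer.camera("top")
a=cv2.resize(S["pixels"][100:250,260:440],None,fx=3.2,fy=3.2,interpolation=2);cv2.imwrite("pics/p1.png",a)
E
```

```text
[-9.67652688e-02  1.52437048e-01  2.22251790e+00 -1.43017407e+00
  9.59747303e-04 -1.92821648e-01] [0.49911037 0.06278222 0.27407097] 0.00030517048059172235 [ 0.69028364 -0.06795949 -0.7203402 ] [ 0.71919594 -0.01438584 -0.69465837]
0.02 ([-3.1, -2.2, -0.1], [0.0246, -0.0254, 0.0825])
-0.01 ([-3.1, -2.2, -0.1], [0.0235, -0.0238, 0.1125])
-0.02 ([-3.1, -2.2, -0.1], [0.0231, -0.0232, 0.1224])
```

View pics/p1.png

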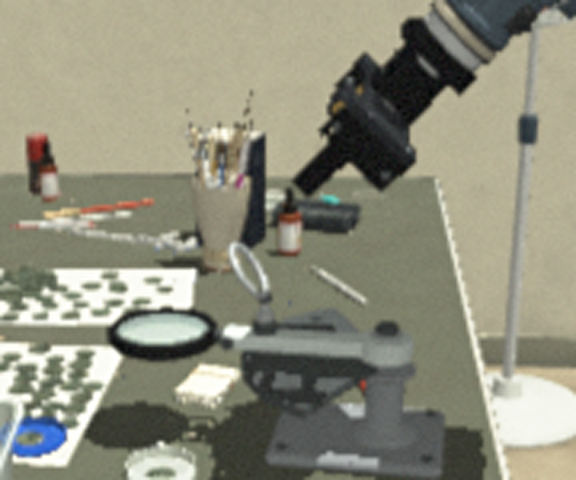

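The picture shows the closed fingers at about (305,190), above and behind the ring at (250,270). The wrist is stuck at its q4 limit and at the q5=0 singularity, so I'll fit the kinematics to choose a workable wrist branch.

```bash
cat >> h.py <<'E'
from scipy.optimize import least_squares
rz=lambda a:R.from_euler('z',a);ry=lambda a:R.from_euler('y',a)
def fk(q,k):
    h,a,L1,L2,e,Lt,y0=k
    A=rz(q[0]);B=A*ry(q[1]);C=B*ry(q[2]);D=C*rz(q[3])*ry(q[4])*rz(q[5]+y0)
    return A.apply([a,0,h])+B.apply([0,0,L1])+C.apply([e,0,L2])+D.apply([0,0,Lt]),D
E
python3 - <<'E'
from h import *
np.set_printoptions(precision=4,suppress=True)
D=[([.948487,.528467,1.433888,0,1.181351,-.178489],[.26791,.56388,.22158],[.220094,.975478,-.000972,-.000414]),
([.2785538,-.03244451,2.26937764,-1.4302645,.28561949,.08821022],[.4173,.1461,.3395],[.039,.9,-.019,.433]),
([-.0967653,.152437,2.2225179,-1.4301741,.00096,-.1928216],[.49911,.06278,.27407],[.021,.927,-.028,.373])]
def f(k):
    r=[]
    for q,p,o in D:
        P,T=fk(q,k);r+=[*(P-p),*(.3*(T.inv()*R.from_quat(o)).as_rotvec())]
    return np.r_[r,1e-4*(k[1]),1e-4*k[4],1e-3*(k[2]-k[3])]
for y in(0,1.57,3.14,-1.57):
    s=least_squares(f,[.3,0,.35,.35,0,.25,y]);print(s.cost,s.x,np.abs(s.fun).max())
E
```

```text
0.014013260026313562 [-0.0486  0.466   0.3627 -0.0263  0.0233  0.0181  1.5708] 0.11096424919666575
0.014013260026313427 [-0.0486  0.466   0.3627 -0.0263  0.0233  0.0181  1.5708] 0.11096424892614334
0.014013260026313416 [-0.0486  0.466   0.3627 -0.0263  0.0233  0.0181  1.5708] 0.11096424882097794
0.014013260026313415 [-0.0486  0.466   0.3627 -0.0263  0.0233  0.0181  1.5708] 0.11096424890317062
```

```bash
cat >> h.py <<'E'
def fk(q,k):
    h,a,L1,L2,b,w,Lt,y0=k
    A=rz(q[0]);B=A*ry(q[1]);C=B*ry(q[2]);W=C*rz(SG[0]*q[3]);D=W*ry(q[4])*rz(SG[1]*q[5]+y0)
    return A.apply([a,b,h])+B.apply([0,0,L1])+C.apply([0,0,L2])+W.apply([0,w,0])+D.apply([0,0,Lt]),D
SG=[1,1]
DATA=[([.948487,.528467,1.433888,0,1.181351,-.178489],[.26791,.56388,.22158],[.220094,.975478,-.000972,-.000414]),
([.2785538,-.03244451,2.26937764,-1.4302645,.28561949,.08821022],[.4173,.1461,.3395],[.039,.9,-.019,.433]),
([-.0967653,.152437,2.2225179,-1.4301741,.00096,-.1928216],[.49911,.06278,.27407],[.021,.927,-.028,.373])]
def fres(k):
    r=[]
    for q,p,o in DATA:
        P,T=fk(q,k);r+=[*(P-p),*(.3*(T.inv()*R.from_quat(o)).as_rotvec())]
    return np.r_[r,1e-3*k[1],1e-4*(k[2]-k[3])]
E
python3 - <<'E'
import h
from h import *
np.set_printoptions(precision=4,suppress=True)
for sg in([1,1],[1,-1],[-1,1],[-1,-1]):
    h.SG=sg
    s=min((least_squares(fres,[.3,0,.35,.35,0,0,.25,y]) for y in(.1,1.57,3.14,-1.57)),key=lambda s:s.cost);print(sg,s.cost,s.x,np.round(s.fun,3))
E
```

```text
[1, 1] 0.00020808407897654892 [ 0.0982 -0.0334  0.6397  0.3484  0.1086  0.0023  0.2905  1.5708] [-0.002 -0.003  0.006 -0.     0.     0.    -0.011 -0.001 -0.     0.
  0.    -0.     0.014 -0.003 -0.005 -0.    -0.     0.    -0.     0.   ]
[1, -1] 0.009196864875528017 [ 0.0982 -0.0334  0.6397  0.3484  0.1086  0.0023  0.2905  1.382 ] [-0.002 -0.003  0.006 -0.     0.    -0.05  -0.011 -0.001 -0.     0.
  0.     0.109  0.014 -0.003 -0.005 -0.    -0.    -0.059 -0.     0.   ]
[-1, 1] 0.2601959577091167 [-0.0983  0.4211  0.3353  0.0268  0.0599  0.0647 -0.0535 -0.3235] [-0.011  0.008  0.013 -0.     0.     0.568 -0.017  0.025 -0.036  0.134
 -0.115 -0.279  0.005 -0.042  0.023  0.    -0.    -0.29   0.     0.   ]
[-1, -1] 0.22694850028568067 [-0.0983  0.4211  0.3353  0.0268  0.0599  0.0647 -0.0535 -0.5157] [-0.011  0.008  0.013 -0.     0.     0.519 -0.017  0.025 -0.036  0.149
 -0.087 -0.171  0.005 -0.042  0.023  0.    -0.    -0.348  0.     0.   ]
```

```bash
cat >> h.py <<'E'
def fk(q,k):
    h,a,L1,L2,b,e,Lt=k
    A=rz(q[0]);B=A*ry(q[1]);C=B*ry(q[2]);D=C*rz(q[3])*ry(q[4])*rz(q[5]+np.pi/2)
    return A.apply([a,b,h])+B.apply([0,0,L1])+C.apply([e,0,L2])+D.apply([0,0,Lt]),D
E
python3 - <<'E'
import h
from h import *
np.set_printoptions(precision=4,suppress=True)
def fr(k):
    r=[]
    for q,p,o in DATA:
        P,T=fk(q,k);r+=[*(P-p)]
    return np.r_[r,1e-2*k[1]]
s=least_squares(fr,[.3,0,.35,.35,0.1,0,.25]);print(s.cost,s.x,np.round(s.fun,4));K=s.x
lo=np.array([-3.08,-.75,.22,-1.43,0,-2.85]);hi=np.array([3.08,2.2,2.44,4.57,2.65,2.85])
def ik(p,Rt,q0):
    g=lambda q:np.r_[fk(q,K)[0]-p,.3*(fk(q,K)[1].inv()*Rt).as_rotvec()]
    return least_squares(g,np.clip(q0,lo+.01,hi-.01),bounds=(lo,hi))
for dY,ty in((0,Y0),(0,-.02),(.419,.25),(.419,.331)):
  for pd in(38,44,50):
    Rt=tool(ty,np.radians(pd));n=Rt.as_matrix()[:,2]
    for k in(.08,-.015):
      for q0 in([0,.4,1.8,0,.3,-1.57],[0,.4,1.8,3.14,.3,1.57]):
        s=ik(ringc(Y0+dY)-k*n,Rt,np.array(q0))
        if s.cost<1e-5:print(dY,ty,pd,k,"%.1e"%s.cost,s.x)
E
```

```text
1.3122399721733375e-09 [ 0.2745 -0.0001  0.5879  0.3919  0.111   0.1142  0.3055] [ 0. -0. -0.  0.  0.  0. -0. -0. -0. -0.]
0 -0.0884 38 0.08 3.6e-26 [-0.2172  0.3403  2.4346  2.9452  0.5453  1.6597]
0 -0.0884 38 -0.015 3.3e-22 [-0.1858  0.5633  2.3092  3.013   0.6402  1.6141]
0 -0.0884 44 0.08 4.1e-21 [-0.204   0.2479  2.328   2.7968  0.2479  1.8254]
0 -0.0884 44 -0.015 4.4e-27 [-0.1799  0.4957  2.2423  2.973   0.4023  1.6625]
0 -0.0884 50 0.08 2.2e-07 [-0.1911  0.2002  2.2223  1.2012  0.0699 -2.85  ]
0 -0.0884 50 0.08 9.6e-06 [-0.1905  0.2098  2.2378  1.784   0.0658  2.85  ]
0 -0.0884 50 -0.015 3.0e-32 [-0.1741  0.4498  2.1715  2.8369  0.1844  1.805 ]
0 -0.02 38 0.08 1.7e-06 [-0.3025  0.332   2.44    2.7147  0.5553  1.7619]
0 -0.02 38 -0.015 2.6e-22 [-0.2363  0.5635  2.317   2.86    0.6543  1.6619]
0 -0.02 44 0.08 2.8e-18 [-0.2769  0.2436  2.3378  2.4489  0.2903  2.062 ]
0 -0.02 44 -0.015 4.3e-24 [-0.2231  0.4948  2.2487  2.777   0.419   1.7642]
0 -0.02 50 -0.015 6.0e-27 [-0.2102  0.4484  2.1768  2.5225  0.211   2.0328]
0.419 0.25 38 0.08 1.8e-06 [-0.4039  0.332   2.44    2.2122  0.6398  1.9489]
0.419 0.25 38 -0.015 5.9e-23 [-0.2522  0.5635  2.3178  2.5011  0.6877  1.7672]
0.419 0.25 44 0.08 1.1e-24 [-0.3426  0.2435  2.3381  1.8984  0.4382  2.3451]
0.419 0.25 44 -0.015 1.2e-21 [-0.2226  0.4947  2.2496  2.3475  0.4769  1.9646]
0.419 0.25 50 -0.015 4.3e-31 [-0.1934  0.4481  2.1777  2.0033  0.3086  2.3415]
0.419 0.331 38 0.08 2.4e-19 [-0.4873  0.341   2.4298  2.0222  0.6936  1.9973]
0.419 0.331 38 -0.015 2.9e-24 [-0.3032  0.5632  2.3072  2.334   0.7025  1.819 ]
0.419 0.331 44 0.08 3.5e-20 [-0.4115  0.2493  2.3248  1.7209  0.5143  2.4021]
0.419 0.331 44 -0.015 9.7e-22 [-0.267   0.4959  2.2408  2.1636  0.5102  2.0422]
0.419 0.331 50 0.08 7.7e-06 [-0.3475  0.2095  2.2349  1.3342  0.4326  2.85  ]
0.419 0.331 50 -0.015 1.6e-21 [-0.2312  0.45    2.1706  1.8288  0.3622  2.4169]
```

```bash
cat >> h.py <<'E'
K=np.array([.2745,-.0001,.5879,.3919,.111,.1142,.3055])
lo=np.array([-3.08,-.75,.22,-1.43,0,-2.85]);hi=np.array([3.08,2.2,2.44,4.57,2.65,2.85])
def ik(p,Rt,q0):
    g=lambda q:np.r_[fk(q,K)[0]-p,.3*(fk(q,K)[1].inv()*Rt).as_rotvec()]
    s=least_squares(g,np.clip(q0,lo+.01,hi-.01),bounds=(lo,hi));return s.x,s.cost
flip=rz(np.pi)
def rows(Rc,pc,poses):
    D=[delta(Rc,pc,Rt,pt) for pt,Rt in poses]
    print([d[0] for d in D]);print([np.round(d[1],3).tolist() for d in D])
def jrows(q0,wps,ns):
    qs=[];q=np.array(q0)
    for w,n in zip(wps,ns):
        qs+=[q+(np.array(w)-q)*i/n for i in range(1,n+1)];q=np.array(w)
    return qs
E
python3 - <<'E'
from h import *
from rig import status
np.set_printoptions(precision=3,suppress=True)
o=status.get_obs();q0=o["q"]
Rt=tool(-.06,np.radians(42))*flip;n=Rt.as_matrix()[:,2];pre=ringc(Y0)-.07*n+[0,0,.02]
q3,c=ik(pre,Rt,[-.2,.3,2.3,2.9,.4,-1.5]);print("pre",pre,q3,c)
qs=jrows(q0,[[-.1,.03,2.1,-1.43,.45,-.19],[-.2,.15,2.2,2.9,.45,-1.5]],[6,30])
p=[fk(q,K) for q in qs];pos=np.array([a[0] for a in p]);print(pos[5::5])
st=[(a[1].inv()*b[1]).magnitude()*57.3 for a,b in zip(p,p[1:])];print(max(st),np.linalg.norm(np.diff(pos,axis=0),axis=1).max())
rows(R.from_quat(o["tool_rot"]),o["position"],p[:12])
E
```

```text
pre [0.499 0.035 0.251] [-0.236  0.233  2.331  2.659  0.284 -1.223] 3.4185923339742084e-23
[[ 0.508 -0.072  0.396]
 [ 0.46  -0.029  0.309]
 [ 0.444  0.054  0.267]
 [ 0.469  0.132  0.279]
 [ 0.522  0.159  0.328]
 [ 0.573  0.118  0.378]
 [ 0.59   0.026  0.398]]
6.296790389315696 0.031215706500043513
[[4.3, -1.5, 0.1], [8.7, -3.0, 0.4], [13.0, -4.5, 0.9], [17.3, -6.0, 1.6], [21.6, -7.4, 2.4], [25.9, -8.9, 3.4], [24.8, -6.1, 9.0], [23.5, -3.4, 14.6], [22.1, -0.7, 20.2], [20.5, 1.8, 25.8], [18.7, 4.3, 31.3], [16.9, 6.6, 36.9]]
[[-0.017, -0.024, -0.006], [-0.033, -0.047, -0.015], [-0.049, -0.071, -0.026], [-0.065, -0.094, -0.039], [-0.079, -0.116, -0.055], [-0.093, -0.138, -0.073], [-0.071, -0.134, -0.066], [-0.051, -0.128, -0.06], [-0.031, -0.119, -0.055], [-0.014, -0.108, -0.05], [0.002, -0.095, -0.046], [0.016, -0.08, -0.042]]
```

Request:
arm_command(delta_rot=[[4.3,-1.5,0.1],[8.7,-3.0,0.4],[13.0,-4.5,0.9],[17.3,-6.0,1.6],[21.6,-7.4,2.4],[25.9,-8.9,3.4],[24.8,-6.1,9.0],[23.5,-3.4,14.6],[22.1,-0.7,20.2],[20.5,1.8,25.8],[18.7,4.3,31.3],[16.9,6.6,36.9]], delta_pos=[[-0.017,-0.024,-0.006],[-0.033,-0.047,-0.015],[-0.049,-0.071,-0.026],[-0.065,-0.094,-0.039],[-0.079,-0.116,-0.055],[-0.093,-0.138,-0.073],[-0.071,-0.134,-0.066],[-0.051,-0.128,-0.06],[-0.031,-0.119,-0.055],[-0.014,-0.108,-0.05],[0.002,-0.095,-0.046],[0.016,-0.08,-0.042]], gripper=[1,1,1,1,1,1,1,1,1,1,1,1])

```text
time: 3.2
position: [0.4538, -0.0135, 0.2954]
tool_rot: [0.369, 0.878, -0.04, 0.301]
ft_force: [0.2, 0.1, -0.5]
grip_width: 0.0005
grip_force: 0.0
```

```bash
python3 - <<'E'
from h import *
from rig import status
np.set_printoptions(precision=3,suppress=True)
o=status.get_obs();q0=o["q"];print(q0,o["position"],fk(q0,K)[0])
qs=jrows(q0,[[-.2,.15,2.2,2.9,.45,-1.5]],[24])
p=[fk(q,K) for q in qs];pos=np.array([a[0] for a in p]);print(pos[::4])
st=[(a[1].inv()*b[1]).magnitude()*57.3 for a,b in zip(p,p[1:])];print(max(st),np.linalg.norm(np.diff(pos,axis=0),axis=1).max())
rows(R.from_quat(o["tool_rot"]),o["position"],p[:12])
E
```

```text
[-0.118  0.056  2.121 -0.564  0.45  -0.445] [ 0.454 -0.014  0.295] [ 0.454 -0.014  0.295]
[[0.449 0.003 0.285]
 [0.445 0.073 0.265]
 [0.468 0.132 0.279]
 [0.51  0.159 0.316]
 [0.555 0.142 0.36 ]
 [0.585 0.085 0.391]]
6.251559080874752 0.02050140569929656
[[-1.3, 3.5, 5.0], [-2.7, 6.9, 10.0], [-4.1, 10.1, 15.1], [-5.7, 13.3, 20.2], [-7.4, 16.2, 25.4], [-9.2, 19.0, 30.6], [-11.1, 21.6, 35.9], [-13.0, 24.1, 41.2], [-15.0, 26.3, 46.6], [-17.1, 28.4, 52.1], [-19.2, 30.2, 57.6], [-21.3, 31.7, 63.2]]
[[0.019, 0.007, 0.001], [0.036, 0.016, 0.002], [0.051, 0.026, 0.001], [0.064, 0.038, -0.001], [0.075, 0.052, -0.004], [0.084, 0.067, -0.008], [0.089, 0.082, -0.012], [0.092, 0.097, -0.017], [0.092, 0.113, -0.022], [0.09, 0.128, -0.026], [0.084, 0.142, -0.031], [0.076, 0.155, -0.036]]
```

Joint tracking follows the plan well.

Request:
arm_command(delta_rot=[[-1.3,3.5,5.0],[-2.7,6.9,10.0],[-4.1,10.1,15.1],[-5.7,13.3,20.2],[-7.4,16.2,25.4],[-9.2,19.0,30.6],[-11.1,21.6,35.9],[-13.0,24.1,41.2],[-15.0,26.3,46.6],[-17.1,28.4,52.1],[-19.2,30.2,57.6],[-21.3,31.7,63.2]], delta_pos=[[0.019,0.007,0.001],[0.036,0.016,0.002],[0.051,0.026,0.001],[0.064,0.038,-0.001],[0.075,0.052,-0.004],[0.084,0.067,-0.008],[0.089,0.082,-0.012],[0.092,0.097,-0.017],[0.092,0.113,-0.022],[0.09,0.128,-0.026],[0.084,0.142,-0.031],[0.076,0.155,-0.036]], gripper=[1,1,1,1,1,1,1,1,1,1,1,1])

```text
time: 4.2
position: [0.4991, 0.1564, 0.306]
tool_rot: [0.705, 0.597, 0.37, 0.1]
ft_force: [0.5, -0.2, 0.6]
grip_width: 0.0003
grip_force: 0.0
```

```bash
python3 - <<'E'
from h import *
from rig import status
np.set_printoptions(precision=3,suppress=True)
o=status.get_obs();q0=o["q"];print(q0,o["position"],fk(q0,K)[0])
qs=jrows(q0,[[-.2,.15,2.2,2.9,.45,-1.5]],[12])
p=[fk(q,K) for q in qs];pos=np.array([a[0] for a in p]);print(pos[::4])
st=[(a[1].inv()*b[1]).magnitude()*57.3 for a,b in zip(p,p[1:])];print(max(st),np.linalg.norm(np.diff(pos,axis=0),axis=1).max())
rows(R.from_quat(o["tool_rot"]),o["position"],p[:12])
E
```

```text
[-0.157  0.103  2.159  1.168  0.448 -0.971] [0.499 0.156 0.306] [0.499 0.156 0.306]
[[0.51  0.159 0.317]
 [0.555 0.142 0.36 ]
 [0.585 0.085 0.391]]
6.254563868711565 0.02057612949515744
[[-2.7, 1.8, 5.2], [-5.5, 3.4, 10.5], [-8.4, 4.8, 15.7], [-11.4, 6.0, 21.0], [-14.5, 7.0, 26.3], [-17.6, 7.8, 31.5], [-20.8, 8.4, 36.8], [-24.0, 8.9, 42.1], [-27.2, 9.1, 47.5], [-30.4, 9.1, 52.8], [-33.6, 8.9, 58.2], [-36.8, 8.5, 63.6]]
[[0.007, 0.014, 0.001], [0.012, 0.029, 0.0], [0.014, 0.045, -0.001], [0.013, 0.062, -0.003], [0.01, 0.078, -0.006], [0.004, 0.094, -0.01], [-0.005, 0.109, -0.015], [-0.016, 0.122, -0.02], [-0.03, 0.134, -0.026], [-0.045, 0.144, -0.032], [-0.062, 0.152, -0.039], [-0.081, 0.158, -0.046]]
```

Request:
arm_command(delta_rot=[[-2.7,1.8,5.2],[-5.5,3.4,10.5],[-8.4,4.8,15.7],[-11.4,6.0,21.0],[-14.5,7.0,26.3],[-17.6,7.8,31.5],[-20.8,8.4,36.8],[-24.0,8.9,42.1],[-27.2,9.1,47.5],[-30.4,9.1,52.8],[-33.6,8.9,58.2],[-36.8,8.5,63.6]], delta_pos=[[0.007,0.014,0.001],[0.012,0.029,0.0],[0.014,0.045,-0.001],[0.013,0.062,-0.003],[0.01,0.078,-0.006],[0.004,0.094,-0.01],[-0.005,0.109,-0.015],[-0.016,0.122,-0.02],[-0.03,0.134,-0.026],[-0.045,0.144,-0.032],[-0.062,0.152,-0.039],[-0.081,0.158,-0.046]], gripper=[1,1,1,1,1,1,1,1,1,1,1,1])

```text
time: 5.2
position: [0.5897, 0.0256, 0.398]
tool_rot: [0.816, 0.008, 0.575, 0.059]
ft_force: [0.8, 0.0, 0.8]
grip_width: 0.0007
grip_force: 0.0
```

```bash
python3 - <<'E'
from h import *
from rig import status
np.set_printoptions(precision=3,suppress=True)
o=status.get_obs();q0=o["q"];print(q0,o["position"],fk(q0,K)[0])
Rt=tool(-.06,np.radians(42))*flip;n=Rt.as_matrix()[:,2];pre=ringc(Y0)-.07*n+[0,0,.02]
q3,c=ik(pre,Rt,q0);print(pre,q3,c)
qs=jrows(q0,[q3],[10]);p=[fk(q,K) for q in qs];print(np.array([a[0] for a in p])[::3])
rows(R.from_quat(o["tool_rot"]),o["position"],p)
E
```

```text
[-0.199  0.149  2.199  2.905  0.448 -1.504] [0.59  0.026 0.398] [0.59  0.026 0.398]
[0.499 0.035 0.251] [-0.236  0.233  2.331  2.659  0.284 -1.223] 7.409569141561372e-21
[[0.583 0.027 0.382]
 [0.559 0.03  0.335]
 [0.531 0.033 0.291]
 [0.499 0.035 0.251]]
[[0.5, -2.2, 0.5], [1.0, -4.5, 1.1], [1.4, -6.7, 1.6], [1.7, -8.9, 2.2], [2.0, -11.2, 2.7], [2.3, -13.4, 3.3], [2.5, -15.7, 3.8], [2.7, -18.0, 4.3], [2.8, -20.2, 4.9], [2.8, -22.5, 5.4]]
[[-0.017, -0.003, -0.001], [-0.035, -0.005, -0.003], [-0.052, -0.008, -0.005], [-0.069, -0.01, -0.008], [-0.086, -0.012, -0.011], [-0.103, -0.014, -0.015], [-0.119, -0.015, -0.02], [-0.136, -0.017, -0.025], [-0.152, -0.019, -0.031], [-0.167, -0.02, -0.037]]
```

Request:
arm_command(delta_rot=[[0.5,-2.2,0.5],[1.0,-4.5,1.1],[1.4,-6.7,1.6],[1.7,-8.9,2.2],[2.0,-11.2,2.7],[2.3,-13.4,3.3],[2.5,-15.7,3.8],[2.7,-18.0,4.3],[2.8,-20.2,4.9],[2.8,-22.5,5.4],[2.8,-22.5,5.4],[2.8,-22.5,5.4]], delta_pos=[[-0.017,-0.003,-0.001],[-0.035,-0.005,-0.003],[-0.052,-0.008,-0.005],[-0.069,-0.01,-0.008],[-0.086,-0.012,-0.011],[-0.103,-0.014,-0.015],[-0.119,-0.015,-0.02],[-0.136,-0.017,-0.025],[-0.152,-0.019,-0.031],[-0.167,-0.02,-0.037],[-0.167,-0.02,-0.037],[-0.167,-0.02,-0.037]], gripper=[1,1,1,1,1,1,1,1,1,1,1,1])

```text
time: 6.2
position: [0.4994, 0.0353, 0.2515]
tool_rot: [0.913, -0.025, 0.406, 0.013]
ft_force: [0.5, -0.5, -0.6]
grip_width: 0.0002
grip_force: 0.0
```

```bash
python3 - <<'E'
from h import *
from rig import status,viewer
np.set_printoptions(precision=4,suppress=True)
o=status.get_obs();q0=o["q"];print(q0,o["position"],o["ft_force"])
Rt=tool(-.06,np.radians(42))*flip;n=Rt.as_matrix()[:,2]
Rc=R.from_quat(o["tool_rot"])
for k in(.025,-.015):print(k,delta(Rc,o["position"],Rt,ringc(Y0)-k*n))
S=viewer.camera("side");T=viewer.camera("top")
for c,nm in((S,"S"),(T,"T")):
    w=np.array(c["pose"])
    for lab,P in(("tcp",o["position"]),("ring",ringc(Y0)),("top",ringc(Y0)+.0275*np.array([.574,-.05,.819])),("foot",ringc(Y0)-[.016,0,.023])):
        x=w[:3,:3].T@(P-w[:3,3]);print(nm,lab,x[:2]/x[2]*c["fx"]+[c["cx"],c["cy"]])
a=cv2.resize(S["pixels"][130:220,290:390],(500,450),interpolation=2);b=cv2.resize(T["pixels"][175:265,270:330],(300,450),interpolation=2)
cv2.imwrite("pics/p2.png",np.hstack([a,b]))
E
```

```text
[-0.2354  0.2324  2.3304  2.6535  0.2817 -1.2218] [0.4994 0.0353 0.2515] [ 0.5084 -0.5078 -0.5964]
0.025 ([-0.0, 0.1, 0.3], [-0.015, 0.0002, 0.0583])
-0.015 ([-0.0, 0.1, 0.3], [-0.0149, 0.0002, 0.0983])
S tcp [353.7445 163.9878]
S ring [336.9691 184.1612]
S top [331.8779 177.0712]
S foot [342.1163 191.1813]
T tcp [297.1542 238.9155]
T ring [299.8481 220.6712]
T top [299.8459 214.7152]
T foot [300.3294 226.4753]
```

View pics/p2.png

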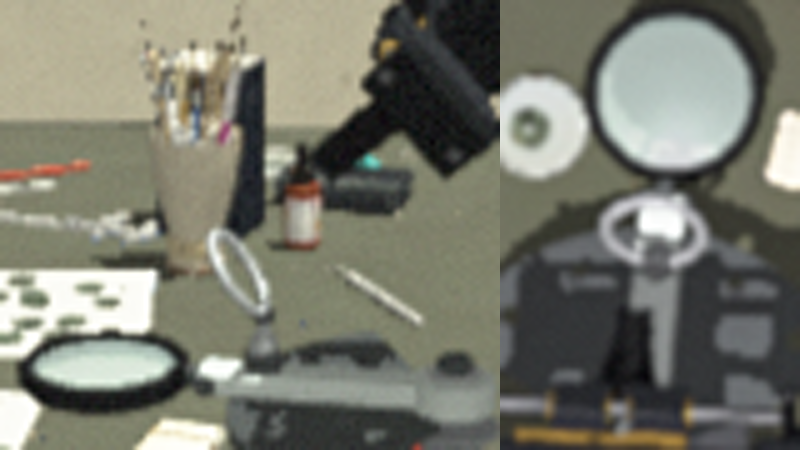

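The picture shows the finger tip at side crop (320,165) and the ring at (239,271), as predicted. From above, the ring sits about 1-2 px right of nominal, so I'm adding 3 mm to the right and approaching.

Request:
arm_command(delta_rot=[[0,0,0],[0,0,0],[0,0,0],[0,0,0],[0,0,0],[0,0,0],[0,0,0],[0,0,0],[0,0,0],[0,0,0],[0,0,0],[0,0,0]], delta_pos=[[-0.005,0.001,0.008],[-0.01,0.002,0.017],[-0.015,0.003,0.026],[-0.015,0.003,0.035],[-0.015,0.003,0.043],[-0.015,0.003,0.05],[-0.015,0.003,0.056],[-0.015,0.003,0.06],[-0.015,0.003,0.06],[-0.015,0.003,0.06],[-0.015,0.003,0.06],[-0.015,0.003,0.06]], gripper=[1,1,1,1,1,1,1,1,1,1,1,1])

```text
time: 7.3
position: [0.5336, 0.0301, 0.2005]
tool_rot: [0.913, -0.025, 0.406, 0.013]
ft_force: [0.5, 0.7, 0.6]
grip_width: 0.0003
grip_force: 0.0
```

```bash
python3 - <<'E'
from h import *
from rig import status,viewer
np.set_printoptions(precision=4,suppress=True)
o=status.get_obs();print(o["q"],o["position"],o["ft_force"])
S=viewer.camera("side");T=viewer.camera("top")
a=cv2.resize(S["pixels"][155:215,310:370],(450,450),interpolation=2);b=cv2.resize(T["pixels"][200:245,280:315],(350,450),interpolation=2)
cv2.imwrite("pics/p3.png",np.hstack([a,b]))
E
```

```text
[-0.2251  0.4236  2.3167  2.853   0.4451 -1.4245] [0.5336 0.0301 0.2005] [0.5106 0.6816 0.6067]
```

View pics/p3.png

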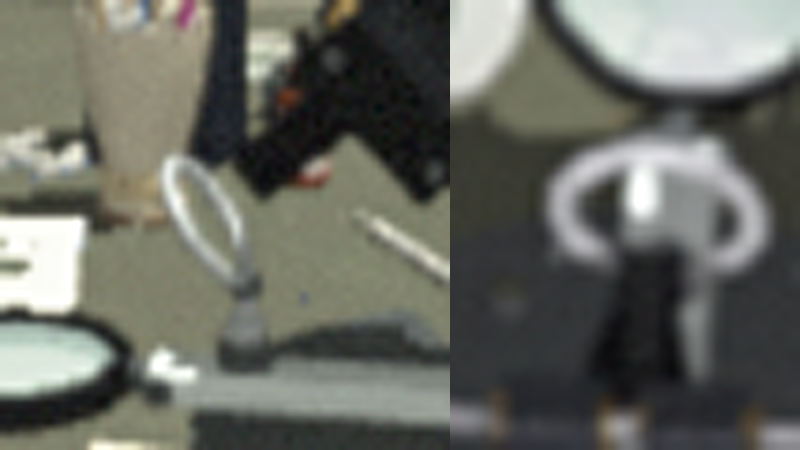

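The ring is centred at about x=660 in the top crop, with the tip at 652, so the finger is about 2 mm left. In the side crop the finger axis points through the ring centre. I'll insert with a 2 mm shift to the right.

Request:
arm_command(delta_rot=[[0,0,0],[0,0,0],[0,0,0],[0,0,0],[0,0,0],[0,0,0],[0,0,0],[0,0,0],[0,0,0],[0,0,0],[0,0,0],[0,0,0]], delta_pos=[[0,0.001,0.004],[0,0.002,0.008],[0,0.002,0.012],[0,0.002,0.016],[0,0.002,0.02],[0,0.002,0.024],[0,0.002,0.028],[0,0.002,0.032],[0,0.002,0.036],[0,0.002,0.04],[0,0.002,0.04],[0,0.002,0.04]], gripper=[1,1,1,1,1,1,1,1,1,1,1,1])

```text
time: 8.4
position: [0.5634, 0.0263, 0.1732]
tool_rot: [0.913, -0.025, 0.406, 0.013]
ft_force: [0.5, 0.7, -0.4]
grip_width: 0.0007
grip_force: 0.0
```

```bash
python3 - <<'E'
from h import *
from rig import status
np.set_printoptions(precision=4,suppress=True)
o=status.get_obs();print(o["q"],o["position"],o["ft_force"],ringc(Y0))
Rc=R.from_quat(o["tool_rot"])
for z in(.01,.02,.03):print(z,Rc.inv().apply([0,0,z]))
E
```

```text
[-0.2159  0.5189  2.2677  2.8921  0.4881 -1.4587] [0.5634 0.0263 0.1732] [ 0.4746  0.7274 -0.3959] [0.5512 0.032  0.1846]
0.01 [ 0.0074  0.     -0.0067]
0.02 [ 0.0148  0.0001 -0.0134]
0.03 [ 0.0223  0.0001 -0.0201]
```

Request:
arm_command(delta_rot=[[0,0,0],[0,0,0],[0,0,0],[0,0,0],[0,0,0],[0,0,0],[0,0,0],[0,0,0],[0,0,0],[0,0,0]], delta_pos=[[0.001,0,-0.0009],[0.002,0,-0.0018],[0.003,0,-0.0027],[0.0045,0,-0.004],[0.006,0,-0.0054],[0.0075,0,-0.0067],[0.009,0,-0.008],[0.0104,0,-0.0094],[0.0104,0,-0.0094],[0.0104,0,-0.0094]], gripper=[1,1,1,1,1,1,1,1,1,1])

```text
time: 9.23
position: [0.5615, 0.0268, 0.186]
tool_rot: [0.914, -0.025, 0.404, 0.013]
ft_force: [-2.8, 2.4, -5.2]
grip_width: 0.0003
grip_force: 3.2
```

Request:
arm_command(delta_rot=[[0,0,0],[0,0,0],[0,0,0],[0,0,0],[0,0,0],[0,0,0],[0,0,0],[0,0,0],[0,0,0],[0,0,0],[0,0,0]], delta_pos=[[0.001,0,-0.0009],[0.002,0,-0.0018],[0.003,0,-0.0027],[0.0045,0,-0.004],[0.006,0,-0.0054],[0.0075,0,-0.0067],[0.009,0,-0.008],[0.0104,0,-0.0094],[0.0115,0,-0.0104],[0.0115,0,-0.0104],[0.0115,0,-0.0104]], gripper=[1,1,1,1,1,1,1,1,1,1,1])

```text
time: 10.15
position: [0.5616, 0.0264, 0.2019]
tool_rot: [0.914, -0.026, 0.404, 0.013]
ft_force: [-5.3, 1.3, -9.9]
grip_width: 0.0006
grip_force: 5.3
```

```bash
python3 - <<'E'
from h import *
from rig import status,viewer
np.set_printoptions(precision=4,suppress=True)
o=status.get_obs();print(o["q"],o["position"],o["ft_force"],o["tool_rot"])
S=viewer.camera("side");T=viewer.camera("top")
a=cv2.resize(S["pixels"][150:210,310:370],(450,450),interpolation=2);b=cv2.resize(T["pixels"][200:245,280:315],(350,450),interpolation=2)
cv2.imwrite("pics/p4.png",np.hstack([a,b]))
E
```

```text
[-0.2159  0.4302  2.2442  2.8236  0.3763 -1.3829] [0.5616 0.0264 0.2019] [-5.3064  1.2825 -9.8512] [ 0.9143 -0.0257  0.4041  0.0129]
```

View pics/p4.png

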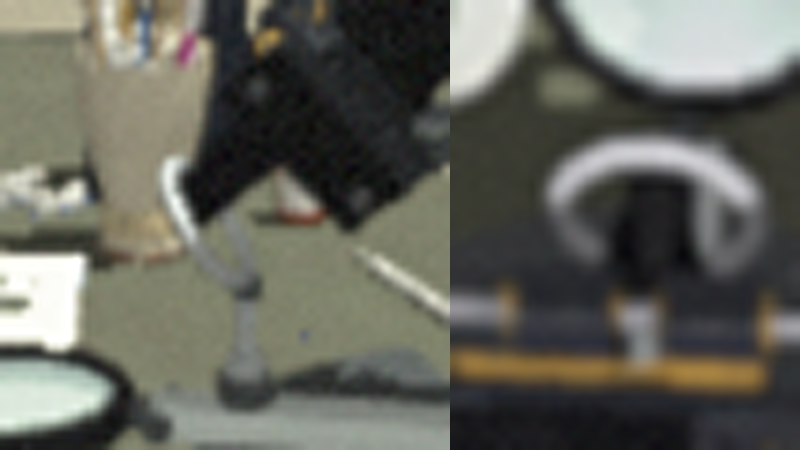

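The side crop shows the pin clearly lifted: the foot is at (245,285), well above the sleeve, and the finger is through the ring with the wire on top. Force is 9.9 N down, roughly 15 mm of lift. Next I'll push in 5 mm for a safer hold and swing left.

```bash
cat >> h.py <<'E'
def swing(Rc,pc,th,ins=0,up=0):
    Q=rz(th);p=pc+Rc.apply([0,0,ins])+[0,0,up];a=np.r_[AX,0];return a+Q.apply(p-a),Q*Rc
E
python3 - <<'E'
from h import *
from rig import status
o=status.get_obs();Rc=R.from_quat(o["tool_rot"]);p=o["position"]
sch=[(0,.002),(0,.004),(0,.005),(0,.005)]+[(a,.005) for a in(.5,1.5,3,4.5,6,7.5,9,10.5)]
P=[swing(Rc,p,np.radians(a),i,.001*(i>.003)) for a,i in sch]
D=[delta(Rc,p,b,a) for a,b in P];print([d[0] for d in D]);print([np.round(d[1],4).tolist() for d in D])
for th in(.2,.419):
    a,b=swing(Rc,p,th,.005);print(ik(a,b,o["q"]))
E
```

```text
[[0.0, 0.0, 0.0], [0.0, 0.0, 0.0], [0.0, 0.0, 0.0], [0.0, 0.0, 0.0], [0.4, 0.0, -0.3], [1.1, 0.0, -1.0], [2.2, 0.0, -2.0], [3.3, 0.0, -3.0], [4.4, 0.0, -4.0], [5.5, 0.0, -5.0], [6.7, 0.0, -6.1], [7.8, 0.0, -7.1]]
[[-0.0, 0.0, 0.002], [0.0007, 0.0, 0.0033], [0.0007, 0.0, 0.0043], [0.0007, 0.0, 0.0043], [0.0008, -0.0013, 0.0044], [0.0009, -0.0039, 0.0045], [0.0009, -0.0079, 0.0045], [0.0009, -0.0118, 0.0045], [0.0009, -0.0158, 0.0044], [0.0007, -0.0197, 0.0042], [0.0005, -0.0236, 0.004], [0.0002, -0.0276, 0.0037]]
(array([-0.25742841,  0.44261256,  2.23580309,  2.39467608,  0.43497239,
       -1.15139284]), np.float64(2.714959372700757e-28))
(array([-0.29800753,  0.4455165 ,  2.22310629,  2.01425983,  0.52367356,
       -0.98428989]), np.float64(1.0456555312823358e-22))
```

Request:
arm_command(delta_rot=[[0.0,0.0,0.0],[0.0,0.0,0.0],[0.0,0.0,0.0],[0.0,0.0,0.0],[0.4,0.0,-0.3],[1.1,0.0,-1.0],[2.2,0.0,-2.0],[3.3,0.0,-3.0],[4.4,0.0,-4.0],[5.5,0.0,-5.0],[6.7,0.0,-6.1],[7.8,0.0,-7.1]], delta_pos=[[0,0,0.002],[0.0007,0,0.0033],[0.0007,0,0.0043],[0.0007,0,0.0043],[0.0008,-0.0013,0.0044],[0.0009,-0.0039,0.0045],[0.0009,-0.0079,0.0045],[0.0009,-0.0118,0.0045],[0.0009,-0.0158,0.0044],[0.0007,-0.0197,0.0042],[0.0005,-0.0236,0.004],[0.0002,-0.0276,0.0037]], gripper=[1,1,1,1,1,1,1,1,1,1,1,1])

```text
time: 11.25
position: [0.5628, 0.0538, 0.1974]
tool_rot: [0.914, 0.059, 0.4, -0.024]
ft_force: [-12.7, -1.3, -9.5]
grip_width: 0.0004
grip_force: 7.2
```

```bash
python3 - <<'E'
from h import *
from rig import status
np.set_printoptions(precision=4,suppress=True)
o=status.get_obs();Rc=R.from_quat(o["tool_rot"]);p=o["position"];z=Rc.as_matrix()[:,2]
print(p,o["ft_force"],"yaw",np.arctan2(z[1],z[0]),"az",np.arctan2(*(p[:2]-AX)[::-1]))
D=[delta(Rc,p,b,a) for a,b in(swing(Rc,p,np.radians(x),0,0) for x in np.r_[np.linspace(1.4,13.5,10),13.5,13.5])];print([d[0] for d in D]);print([np.round(d[1],4).tolist() for d in D])
E
```

```text
[0.5628 0.0538 0.1974] [-12.6969  -1.2724  -9.5138] yaw 0.12445999079952594 az 0.06681803713273189
[[1.0, 0.0, -1.0], [2.0, 0.0, -1.9], [3.0, 0.0, -2.8], [4.0, 0.0, -3.7], [5.0, 0.0, -4.6], [6.0, 0.0, -5.5], [6.9, 0.0, -6.4], [7.9, 0.0, -7.3], [8.9, 0.0, -8.3], [9.9, 0.0, -9.2], [9.9, 0.0, -9.2], [9.9, 0.0, -9.2]]
[[0.0001, -0.0036, 0.0001], [0.0002, -0.0071, 0.0002], [0.0002, -0.0105, 0.0002], [0.0002, -0.014, 0.0001], [0.0001, -0.0174, -0.0], [-0.0001, -0.0209, -0.0002], [-0.0003, -0.0243, -0.0004], [-0.0006, -0.0278, -0.0007], [-0.0009, -0.0312, -0.0011], [-0.0013, -0.0346, -0.0015], [-0.0013, -0.0346, -0.0015], [-0.0013, -0.0346, -0.0015]]
```

Request:
arm_command(delta_rot=[[1.0,0.0,-1.0],[2.0,0.0,-1.9],[3.0,0.0,-2.8],[4.0,0.0,-3.7],[5.0,0.0,-4.6],[6.0,0.0,-5.5],[6.9,0.0,-6.4],[7.9,0.0,-7.3],[8.9,0.0,-8.3],[9.9,0.0,-9.2],[9.9,0.0,-9.2],[9.9,0.0,-9.2]], delta_pos=[[0.0001,-0.0036,-0.0005],[0.0002,-0.0071,-0.0008],[0.0002,-0.0105,-0.001],[0.0002,-0.014,-0.001],[0.0001,-0.0174,-0.001],[-0.0001,-0.0209,-0.0012],[-0.0003,-0.0243,-0.0014],[-0.0006,-0.0278,-0.0017],[-0.0009,-0.0312,-0.0021],[-0.0013,-0.0346,-0.0025],[-0.0013,-0.0346,-0.0025],[-0.0013,-0.0346,-0.0025]], gripper=[1,1,1,1,1,1,1,1,1,1,1,1])

```text
time: 12.25
position: [0.5564, 0.0877, 0.1985]
tool_rot: [0.901, 0.167, 0.395, -0.07]
ft_force: [-12.7, -3.5, -9.3]
grip_width: 0.0006
grip_force: 7.7
```

```bash
python3 - <<'E'
from h import *
from rig import status,viewer
np.set_printoptions(precision=4,suppress=True)
o=status.get_obs();Rc=R.from_quat(o["tool_rot"]);p=o["position"];z=Rc.as_matrix()[:,2]
print(p,o["ft_force"],"yaw",np.arctan2(z[1],z[0]),"az",np.arctan2(*(p[:2]-AX)[::-1]))
# lens centre: bright greenish-glass blob inside the black frame, fitted circle
def lens(c,r0):
    u0,u1,v0,v1=r0;im=c["pixels"][v0:v1,u0:u1].astype(int)
    m=((im.min(2)>130)&(np.ptp(im,axis=2)<45)).astype(np.uint8)
    cs,_=cv2.findContours(m,0,1);k=max(cs,key=cv2.contourArea);(x,y),r=cv2.minEnclosingCircle(k)
    e=cv2.fitEllipse(k);return e[0][0]+u0,e[0][1]+v0,e[1]
T0=dict(np.load("pics/top0.npz"));T=viewer.camera("top")
for c,r0 in((T0,(288,322,176,209)),(T,(255,310,170,225))):
    u,v,s=lens(c,r0);P=plane(c,u,v,.113);print(u,v,s,P,np.arctan2(*(P[:2]-AX)[::-1]),np.hypot(*(P[:2]-AX)))
cv2.imwrite("pics/p5.png",cv2.resize(T["pixels"][160:260,240:340],(600,600),interpolation=2))
E
```

```text
[0.5564 0.0877 0.1985] [-12.7227  -3.53    -9.3063] yaw 0.3586017454870542 az 0.30094628726910183
304.294828414917 193.37848281860352 (29.09671401977539, 29.617006301879883) [0.6382 0.0224 0.113 ] -0.09656960004728503 0.22355792276454917
274.60282707214355 196.74695014953613 (29.05365562438965, 29.744665145874023) [0.6285 0.1141 0.113 ] 0.3181806830850326 0.22401593719788926
```

View pics/p5.png

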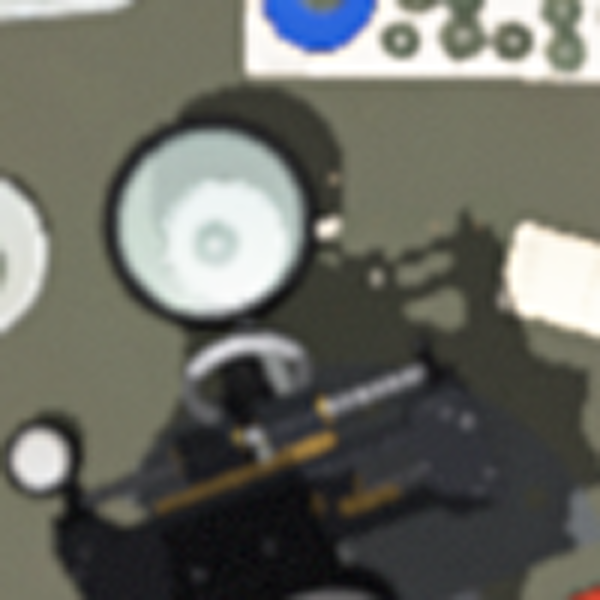

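The lens now stands over the dish at crop (215,240). The arm has turned 0.415 rad, within 0.6 mm of the hole at the pin. I'm lowering the pin straight down.

Request:
arm_command(delta_rot=[[0,0,0],[0,0,0],[0,0,0],[0,0,0],[0,0,0],[0,0,0],[0,0,0],[0,0,0],[0,0,0],[0,0,0],[0,0,0]], delta_pos=[[-0.001,-0.0005,0.0005],[-0.002,-0.0005,0.0014],[-0.003,-0.0005,0.0023],[-0.0045,-0.0005,0.0035],[-0.006,-0.0005,0.005],[-0.0075,-0.0005,0.0063],[-0.009,-0.0005,0.0076],[-0.0105,-0.0005,0.009],[-0.012,-0.0005,0.0104],[-0.0135,-0.0005,0.0117],[-0.0135,-0.0005,0.0117]], gripper=[1,1,1,1,1,1,1,1,1,1,1])

```text
time: 13.22
position: [0.5587, 0.0889, 0.1835]
tool_rot: [0.899, 0.168, 0.399, -0.071]
ft_force: [-9.2, 0.6, -5.0]
grip_width: 0.0003
grip_force: 5.1
```

Request:
arm_command(delta_rot=[[0,0,0],[0,0,0],[0,0,0],[0,0,0],[0,0,0],[0,0,0],[0,0,0],[0,0,0],[0,0,0]], delta_pos=[[-0.001,0,0.0005],[-0.002,0,0.001],[-0.003,0,0.0017],[-0.004,0,0.0026],[-0.005,0,0.003],[-0.006,0,0.0035],[-0.007,0,0.004],[-0.0075,0,0.0042],[-0.0075,0,0.0042]], gripper=[1,1,1,1,1,1,1,1,1])

```text
time: 13.97
position: [0.561, 0.0866, 0.1767]
tool_rot: [0.898, 0.166, 0.402, -0.07]
ft_force: [0.3, 0.1, 0.3]
grip_width: 0.0007
grip_force: 0.0
```

```bash
python3 - <<'E'
from h import *
from rig import status,viewer
np.set_printoptions(precision=4,suppress=True)
o=status.get_obs();p=o["position"];print(p,o["ft_force"],"az",np.arctan2(*(p[:2]-AX)[::-1]),o["q"])
S=viewer.camera("side");T=viewer.camera("top")
a=cv2.resize(S["pixels"][145:225,300:380],(450,450),interpolation=2);b=cv2.resize(T["pixels"][200:245,265:300],(350,450),interpolation=2)
cv2.imwrite("pics/p6.png",np.hstack([a,b]))
E
```

```text
[0.561  0.0866 0.1767] [0.3089 0.0575 0.3345] az 0.28514263990718575 [-0.3035  0.5136  2.2452  2.1493  0.5759 -1.1492]
```

View pics/p6.png

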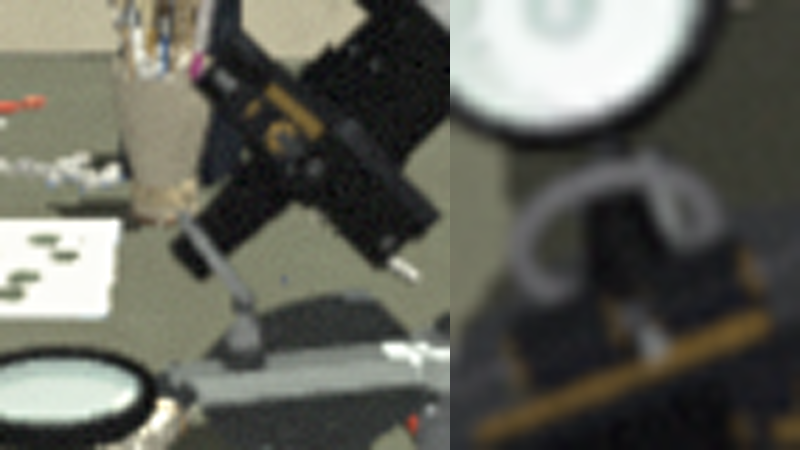

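Force is zero, the foot sits on the sleeve in the side crop (245,315), and the finger is centred in the ring. Withdrawing straight back along the finger.

Request:
arm_command(delta_rot=[[0,0,0],[0,0,0],[0,0,0],[0,0,0],[0,0,0],[0,0,0],[0,0,0],[0,0,0],[0,0,0],[0,0,0],[0,0,0],[0,0,0]], delta_pos=[[0,0,-0.004],[0,0,-0.009],[0,0,-0.015],[0,0,-0.021],[0,0,-0.027],[0,0,-0.033],[0,0,-0.04],[0,0,-0.048],[0,0,-0.056],[0,0,-0.064],[0,0,-0.064],[0,0,-0.064]], gripper=[1,1,1,1,1,1,1,1,1,1,1,1])

```text
time: 15.07
position: [0.5139, 0.0703, 0.2184]
tool_rot: [0.899, 0.166, 0.4, -0.07]
ft_force: [0.4, -0.4, -0.4]
grip_width: 0.0006
grip_force: 0.0
```

```bash
python3 - <<'E'
from h import *
from rig import status,viewer
np.set_printoptions(precision=4,suppress=True)
o=status.get_obs();p=o["position"];print(p,o["ft_force"])
Rc=R.from_quat(o["tool_rot"]);print(Rc.inv().apply([-.02,0,.05]))
T=viewer.camera("top");S=viewer.camera("side")
im=T["pixels"][170:225,255:310].astype(int);m=((im.min(2)>130)&(np.ptp(im,axis=2)<45)).astype(np.uint8)
k=max(cv2.findContours(m,0,1)[0],key=cv2.contourArea);e=cv2.fitEllipse(k);P=plane(T,e[0][0]+255,e[0][1]+170,.113)
print(P,"arm",np.arctan2(*(P[:2]-AX)[::-1])+.0966)
r=ringc(.419-.0966);w=np.array(S["pose"])
for dz in(0,.0105):
    x=w[:3,:3].T@(r+[0,0,dz]-w[:3,3]);print("ring if lift",dz,((x[:2]/x[2]*S["fx"]+[S["cx"],S["cy"]])-[300,145])*5.625)
a=cv2.resize(S["pixels"][145:225,300:380],(450,450),interpolation=2);b=cv2.resize(T["pixels"][190:245,260:303],(352,450),interpolation=2)
cv2.imwrite("pics/p7.png",np.hstack([a,b]))
E
```

```text
[0.5139 0.0703 0.2184] [ 0.4289 -0.408  -0.4008]
[ 0.0246 -0.0067 -0.0474]
[0.628  0.1145 0.113 ] arm 0.4173441525375313
ring if lift 0 [211.505  254.9628]
ring if lift 0.0105 [211.3621 236.3164]
```

View pics/p7.png

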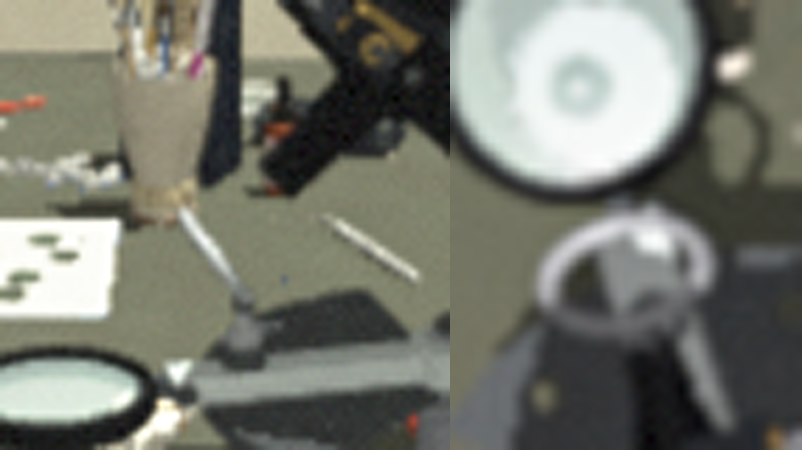

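The finger is out of the ring. The ring's centre is at side crop (212,250) against 255 predicted for home and 236 for riding on the plate, so it's home, and the arm is at 0.417 rad. I'll back off clear, then check the loose things and hand in.

Request:
arm_command(delta_rot=[[0,0,0],[0,0,0],[0,0,0],[0,0,0],[0,0,0],[0,0,0],[0,0,0],[0,0,0]], delta_pos=[[0.005,0,-0.01],[0.01,0,-0.02],[0.015,0,-0.03],[0.02,0,-0.035],[0.025,0,-0.04],[0.025,0,-0.04],[0.025,0,-0.04],[0.025,0,-0.04]], gripper=[1,1,1,1,1,1,1,1])

```text
time: 15.83
position: [0.5017, 0.0665, 0.2628]
tool_rot: [0.899, 0.166, 0.399, -0.07]
ft_force: [0.6, 0.1, 0.2]
grip_width: 0.0007
grip_force: 0.0
```

```bash
python3 - <<'E'
from rig import status,robot
import numpy as np
o=status.get_obs();print(o["time"],o["position"],o["ft_force"],np.abs(o["joint_velocities"]).max())
print(robot.hand_in())
E
```

```text
15.8333 [0.50174913 0.06645068 0.26276673] [0.59339631 0.05901679 0.20767733] 0.005104593607673816
the job is handed in; nothing more can be done
None
```

I handed the job in at 15.8 s, with no verdict returned: by camera the arm is one hole to the left (0.417 rad) with the lens over the small clear dish, the pin looks home to within about 3 mm, and the gripper is clear; I did not re-measure the dish, slips or tools before handing in.

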